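Hold a book in the finishing press

TASK

Take the thickest of the three books out of the drying rack and lower it, spine up, into the gap of the finishing press, between the two screws, until its spine stands 40 mm above the top of the press cheeks and level with them. Finish while still holding it there, hanging still and freely from the gripper without being forced against a cheek, so that the screws can be tightened on it. Leave the other two books standing in the rack and the paste pot and thread spool where they are.

Things in the scene. Friction and masses are not known exactly. Their poses are not given: they have to be found in the camera images.
- thick_book_center (a point): Centre of the thickest book, the one to use: 24 mm thick (x), 148 mm long (y, along the spine), 105 mm high (z) as it stands on its fore-edge, spine on top. Greyboard covers, cream pages, three linen tapes over the spine. About 0.28 kg, centre of mass here. Spine 52.5 mm above this point, lower edge 52.5 mm below. It may be in any of the rack's three places.
- medium_book_center (a point): Centre of the middle book, 16 mm thick, otherwise the same size, axes and look as the thickest. Stays in the rack.
- thin_book_center (a point): Centre of the thinnest book, 12 mm thick, otherwise the same size, axes and look as the thickest. Stays in the rack.
- rack: Drying rack, fixed: plywood board 204 (x) x 160 (y) x 12 mm, origin at the centre of its underside. In each of three places (x = -72, 0, 72 mm) a book stands loose on the board, thickness along x, spine along y, between four 8 mm dowels (38 mm between centres across the book) that reach 62 mm above the bench. Spines are 117 mm above the bench.
- press_gap (a point): Middle of the finishing press's gap, at the top of its two cheeks, 135 mm above the bench; x across the gap, y along it, z up. The gap is 26 mm wide (thick book + 2 mm) and open to the bench below; the cheeks' upper inner edges are bevelled, 5 mm wide and 12 mm high. Two 18 mm steel screws cross it at y = -125 and +125 mm, 53 mm below this point: 232 mm is free between them.
- paste_pot: White ceramic paste pot, 76 mm across, 66 mm high, on the bench beyond the work; origin at the centre of its underside. Leave alone.
- thread_spool: Wooden spool of linen thread, 44 mm across, 50 mm high, on the bench beyond the work; origin at the centre of its underside. Leave alone.
- press: Finishing press, fixed; origin on the bench straight below press_gap, same axes. Two brown wooden cheeks, each 55 mm thick (x), 360 mm long (y), 95 mm high, on foot bars 40 mm high. On the -x side each screw has a wooden hand wheel 80 mm across its knobs, out to x = -136 mm and up to 122 mm above the bench.
Things that resemble listed ones, but are neither listed nor needed, are in the scene too. What is shaped like the part that bears thick_book_center but red is not meant.

How it is judged (in metres and radians):
On the way:
1. the thick book is held in the gripper, clear above the rack (height (world z) of thick_book_center above 0.135 m and contact force between the fingers and thick_book above 1 N), for 0.2 s.
At the end, for the whole second after the job is handed in: Fingers hold the thick book in the press gap between the screws, spine up, 32 to 48 mm above the cheek tops; its centre within 5 mm of the gap's middle across and 45 mm along; upright and parallel to the cheeks within 0.07 rad; still (under 20 mm/s), pushing on the press with under 20 N (z of thick_book_center in the frame of press_gap between -0.0205 and -0.0045 m and x of thick_book_center in the frame of press_gap between -0.005 and 0.005 m and y of thick_book_center in the frame of press_gap between -0.045 and 0.045 m and angle between the y axis of thick_book_center and the y axis of press_gap, either way round below 0.07 rad and angle between thick_book_center's own z axis and vertical below 0.07 rad and contact force between the fingers and thick_book above 1 N and contact force between thick_book and press below 20 N and linear speed of thick_book below 0.02 m/s); the arm keeps its last pose, push and grip.
It fails at once if one of the other two books is lifted, dragged or knocked out of its place (distance of any of medium_book_center, thin_book_center from where it was at the start of the episode above 0.025 m).
It fails at once if the paste pot or the thread spool is pushed away (distance of any of paste_pot, thread_spool from where it was at the start of the episode above 0.02 m).
It also fails if it takes over 45 s, if anything falls off the work surface, if the arm or the gripper's body presses on something with over 40 N, if the wrist force passes 120 N, or if a joint passes its speed limit or range.

ROBOT

A 6-joint arm with a two-finger parallel gripper is mounted at the origin on the work surface. World frame = base frame: x ahead of the robot, y to its left, z up, the work surface at z = 0. Lengths are in mm, angles in rad, forces in N, time in s.
With the tool pointing down it reaches from about 400 to 925 mm from the base axis. Payload 12.5 kg.
Tool frame: the origin (TCP) lies midway between the tips of the shut fingers; the grasp point (between the pads) lies 19 mm behind it; z points along the fingers, y is the direction in which the jaws open and shut (so a half turn about z gives the same grasp; the last joint's range is limited). The gripper opens to 95 mm and grips with 3 to 60 N. Pads are 20 mm wide; open, the fingers measure 119 mm over their backs; the gripper's body (75 mm by 180 mm) begins 59 mm behind the grasp point.
Start: joints at [-1.248, 0.491, 1.559, -0, 1.092, -0.106], TCP at [259.886, -568.424, 214.661] pointing down, gripper open.
Joint ranges: [-3.1, 3.1], [-0.84, 2.19], [0.05, 2.79], [-1.13, 4.28], [0.06, 2.93], [-2.69, 2.69]. Speed limits (rad/s): [2.22, 2.22, 2.79, 3.14, 3.14, 3.14].

INTERFACE

Orientations are given as [roll, pitch, yaw] about the fixed x, y, z axes, in that order (R = Rz(yaw) Ry(pitch) Rx(roll)).
In Python, from cell import env gives the robot as it stands.
- The arm moves only by the tool arm_command, never from a script. Its argument "steps" is a list of rows, each an object of numbers: "dx", "dy", "dz": the shift along the tool's x, y, z as a fraction of full scale; "rx", "ry", "rz": the turn, a rotation vector about the tool's x, y, z as a fraction of full scale; "claw": the gripper command: -1 is fully open, 1 is shut, values between are in proportion. In form: [{"dx": .., "dy": .., "dz": .., "rx": .., "ry": .., "rz": .., "claw": ..}, ...]. A call has 1 to 10 rows; each row shifts and turns the pose as measured when the row begins, along the tool's axes as they then stand; what a row does not reach is not made up. Full scale, the value 1, is 0.8 m for a shift and 90 degrees for a turn. A row lasts 1/8 s, in which the tool goes at most 62.5 mm and 10.7 degrees, less where a joint would pass 70% of its speed; a pose out of reach is approached as far as the arm can. A call with a number of a shift or a turn outside -1 to 1 is refused whole. A call with a gripper value outside its range is refused whole. The fingers move at their own pace and stop on an object; the grip force is fixed at half the most. Time passes only in rows, so rows that do not move let the fingers close. It gives the time, the measured TCP pose, the force and the opening at its end, in the units of the state.
- env.state(): the state, without advancing time (a new reading comes with each control period).
- env.read_camera(name): name is "side" or "top" or "wrist"; returns (picture, depth): 480x640x3 uint8, red, green, blue; 480x640 float32, mm along the optical axis (not along the pixel's ray), 0 where there is no reading.
- env.get_calibration(name): a dict with "vfov" (degrees; the focal length in pixels is half the picture's height over the tangent of half this angle, whatever the lens; pixels are square), "cx", "cy" (the principal point, pixels), "k1" (the pictures are not rectified: a ray, as slopes to the right and down, at radius r is drawn at 1 + k1 r^2 times it, then the intrinsics apply), "xyz" and "attitude" of the camera in the world. Camera axes: x right, y up, looking along -z (the intrinsics and any distortion apply to the point x, -y, -z); pixel columns grow to the right and rows downward; lengths in mm; the calibration is good to about 2 mm. A picture is of the moment at which its call begins: read the wrist's pose just before it. get_calibration takes no time and is no camera call; for the wrist camera it gives the pose at the moment of the call.
- env.job_done(): hands the job in, once; it reports no verdict.
The state is a dict: "t": time; "joints": joint angles; "qvel": joint speeds; "tau": joint torques, N m; "eef_pos": TCP position; "tcp_rot": TCP orientation; "ft_force": force on the tool from outside, world axes, zero at the start; "moment": the same for the moment, N m; "opening": opening from 0.0 (shut) to 1.0 (fully open).
Only numpy, scipy, OpenCV 4.12 (cv2) and the standard library are available. Lean on these libraries where they do the work, as an engineer would, in place of code of your own. Each camera call takes 0.05 s, during which the arm holds its last target.

## Working session

There is one attempt and no reset: what is moved stays moved. The work goes in short steps, Python scripts to look and compute and a tool call to move; the robot and the scene stay as the last step left them, time stands still between calls to the robot, and variables do not carry over. Pictures are saved under pics/ and viewed, and the job is handed in when it is done.

Besides the shell and the picture viewer there is one more tool, called after ">>>" as a command line: name --argument value ..., lists and objects as JSON in quotes. arm_command: Moves the arm, as the interface text tells. Its arguments: {"type":"object","properties":{"steps":{"type":"array","items":{"type":"object","properties":{"dx":{"type":"number"},"dy":{"type":"number"},"dz":{"type":"number"},"rx":{"type":"number"},"ry":{"type":"number"},"rz":{"type":"number"},"claw":{"type":"number"}}}}},"required":["steps"]}

```bash
mkdir -p pics; cat > h.py <<'E'
import numpy as np,cv2,pickle
from cell import env
from scipy.spatial.transform import Rotation as R
def grab(n):
    c=env.get_calibration(n); p,d=env.read_camera(n); pickle.dump((c,p,d),open(f'{n}.pkl','wb')); cv2.imwrite(f'pics/{n}_{env.state()["t"]:.2f}.png',p[:,:,::-1]); return c,p,d
def load(n): return pickle.load(open(f'{n}.pkl','rb'))
def rays(c,uv):
    f=240/np.tan(np.radians(c['vfov'])/2); K=np.array([[f,0,c['cx']],[0,f,c['cy']],[0,0,1]])
    q=cv2.undistortPoints(np.array(uv,float).reshape(-1,1,2),K,np.array([c['k1'],0,0,0.]))[:,0]
    Rm=R.from_euler('xyz',c['attitude']).as_matrix()
    d=np.c_[q[:,0],-q[:,1],-np.ones(len(q))]
    return np.array(c['xyz']),d@Rm.T
def onz(c,uv,z):
    o,d=rays(c,uv); return o+d*((z-o[2])/d[:,2])[:,None]
def pts(c,uv,dep):
    o,d=rays(c,uv); return o+d*np.array(dep)[:,None]
E
python3 - <<'E'
from h import *
for n in('top','side','wrist'):
    c,p,d=grab(n); print(n,c)
s=env.state();print(s)
E
ls pics
```

```text
top {'vfov': 44.04835547120494, 'cx': 323.25113979541464, 'cy': 226.76807097382988, 'k1': 0.010198201294957921, 'xyz': array([ 531.29221339,   66.7332124 , 1342.43229784]), 'attitude': array([ 0.06595976,  0.00414765, -1.54600367])}
side {'vfov': 53.421788587964365, 'cx': 320.96406323183993, 'cy': 240.79916070049433, 'k1': -0.0773962124068897, 'xyz': array([581.75349049, 792.21656457, 721.40069084]), 'attitude': array([ 8.85445028e-01,  1.24499038e-03, -3.13784259e+00])}
wrist {'vfov': 62.502989966717045, 'cx': 321.78123319712694, 'cy': 241.45457638026423, 'k1': -0.05743728114354546, 'xyz': array([ 326.50185784, -537.86342589,  383.13731438]), 'attitude': array([-2.60974765e-01,  5.77828353e-04, -1.14114517e+00])}
{'t': 0.15, 'joints': array([-1.24759381e+00,  4.91389665e-01,  1.55929791e+00,  1.23311068e-05,
        1.09168790e+00, -1.05575664e-01]), 'qvel': array([ 0.00213611,  0.00026282, -0.00247038, -0.0003057 ,  0.00073459,
       -0.00036713]), 'tau': array([ 1.67752114e-03, -6.12898564e+01, -2.58276021e+01,  6.92968676e-02,
        4.73824621e-02, -7.00430928e-05]), 'eef_pos': array([ 259.83347628, -568.2442269 ,  214.21949115]), 'tcp_rot': array([-3.14081534e+00, -9.33710181e-05,  4.28772456e-01]), 'ft_force': array([-0.16386393,  0.61267517,  0.12395562]), 'moment': array([3.05651477e-03, 4.92124018e-02, 9.66698957e-05]), 'opening': 0.9983504995642218}
side_0.10.png
top_0.05.png
wrist_0.15.png
```

View pics/top_0.05.png

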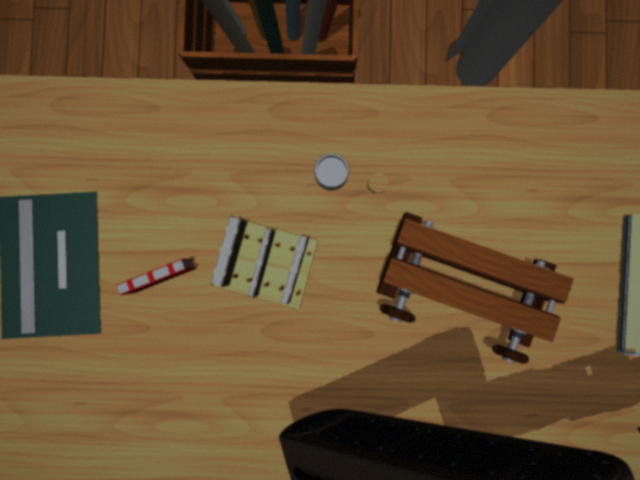

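View pics/side_0.10.png

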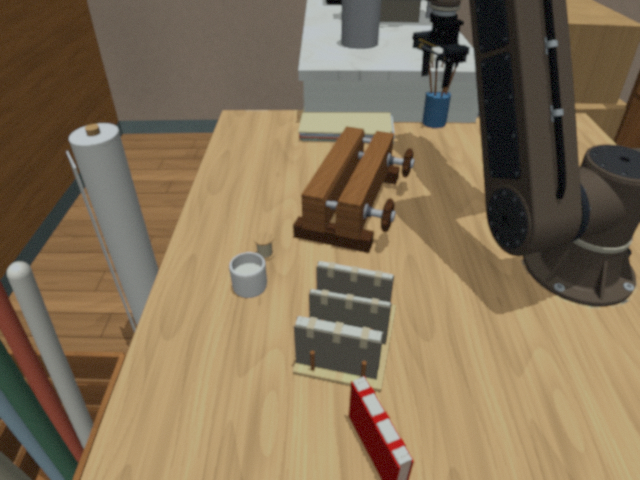

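The top view shows the rack at (265,262), with three grey spines at about (228,250), (262,262) and (295,270). The other items are a red book at (155,275), the press at (475,275), the pot at (332,172) and the spool at (377,184). Candidates for the thick book are the three grey spines, the red book (excluded by its colour) and the flat book at (630,285). The widest spine looks like the left one at (228,250), so I'll crop in and measure.

```bash
python3 - <<'E'
from h import *
c,p,d=load('top')
cr=p[205:320,200:330]; cv2.imwrite('pics/crop1.png',cv2.resize(cr,None,fx=5,fy=5,interpolation=cv2.INTER_CUBIC)[:,:,::-1])
cr=p[200:360,370:590]; cv2.imwrite('pics/crop2.png',cv2.resize(cr,None,fx=3.6,fy=3.6,interpolation=cv2.INTER_CUBIC)[:,:,::-1])
vv,uu=np.mgrid[200:370,200:600]; uv=np.c_[uu.ravel(),vv.ravel()]
P=pts(c,uv,d[200:370,200:600].ravel())
h=P[:,2].reshape(170,400)
print(np.percentile(h,[5,50,95]))
m=((h>105)&(h<128)).astype(np.uint8)
m[:,130:]=0
n,l,s,ce=cv2.connectedComponentsWithStats(m)
for i in range(1,n):
    if s[i,4]<40: continue
    q=np.argwhere(l==i)[:,::-1]+200
    w=onz(c,q,117)[:,:2]
    r=cv2.minAreaRect(w.astype(np.float32)); print('book',s[i,4],q.mean(0),r,h[l==i].mean())
m=((h>120)&(h<150)).astype(np.uint8); m[:,:150]=0
n,l,s,ce=cv2.connectedComponentsWithStats(m)
for i in range(1,n):
    if s[i,4]<40: continue
    q=np.argwhere(l==i)[:,::-1]+200
    w=onz(c,q,135)[:,:2]
    r=cv2.minAreaRect(w.astype(np.float32)); print('cheek',s[i,4],q.mean(0),r,h[l==i].mean())
E
```

```text
[ -2.80562071   2.75415107 137.19697752]
book 846 [225.8286052  250.55082742] ((558.4424438476562, 273.71990966796875), (25.945980072021484, 146.3769073486328), 76.08219146728516) 116.92609677307105
book 429 [259.43589744 262.08158508] ((536.4065551757812, 203.67520141601562), (13.444084167480469, 147.2212371826172), 76.5018310546875) 116.2692360731464
book 540 [293.72592593 269.06481481] ((523.5313720703125, 132.31243896484375), (16.34935760498047, 146.54022216796875), 74.75486755371094) 116.80063013860217
cheek 4937 [484.63662143 260.72169334] ((550.227294921875, -253.92709350585938), (361.17987060546875, 56.450592041015625), 71.74693298339844) 135.55432593126835
cheek 4847 [471.77491232 298.47080668] ((474.4235534667969, -228.80519104003906), (361.01043701171875, 56.15763854980469), 71.8165054321289) 135.7884518169436
```

View pics/crop1.png

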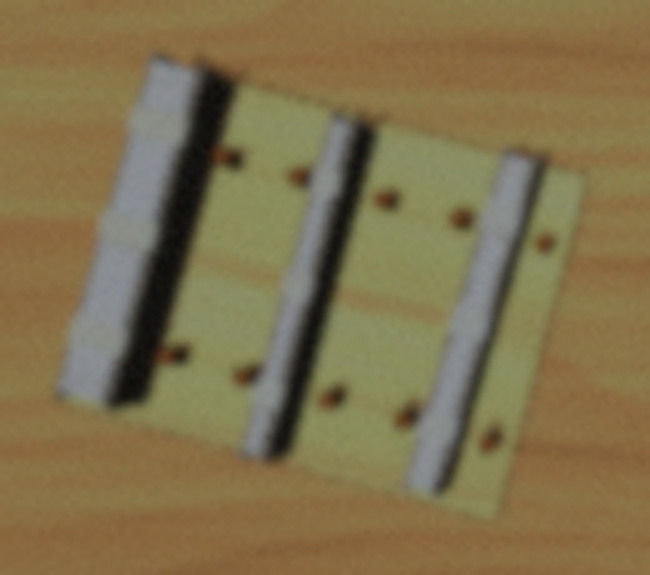

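View pics/crop2.png

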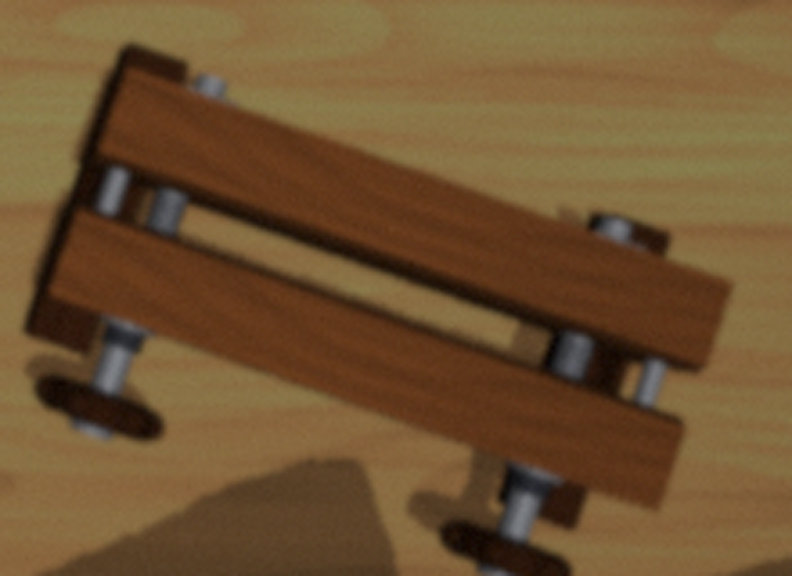

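The crop confirms the left spine as the thick book: about 25 mm wide, against 13 and 16 mm for the others, and grey. Measured positions:
- **Book:** centre (558,274), thickness axis at 76°.
- **Press gap:** middle (512,-241), across-axis at -18.2°.

Next I'll plan the approach to a hover above the book.

```bash
cat >> h.py <<'E'
def plan(tgt,yaw,n,claw,pos=None,y0=None):
    s=env.state(); p=np.array(s['eef_pos']) if pos is None else np.array(pos,float); y=s['tcp_rot'][2] if y0 is None else y0
    dp=(np.array(tgt)-p)/n; dy=((yaw-y))/n
    rows=[]
    for i in range(n):
        M=R.from_euler('xyz',[np.pi,0,y+i*dy]).as_matrix()
        l=M.T@dp/800
        rows.append('{"dx":%.4f,"dy":%.4f,"dz":%.4f,"rz":%.4f,"claw":%g}'%(*l,-dy/(np.pi/2),claw))
    print(np.array(tgt)-p,yaw-y);print('['+',\n'.join(rows)+']')
E
python3 - <<'E'
from h import *
plan([600,-150,300],1.7,10,0.0)
E
```

```text
[340.16652372 418.2442269   85.78050885] 1.2712275444677152
[{"dx":0.0604,"dy":-0.0299,"dz":-0.0107,"rz":-0.0809,"claw":0},
{"dx":0.0637,"dy":-0.0220,"dz":-0.0107,"rz":-0.0809,"claw":0},
{"dx":0.0660,"dy":-0.0137,"dz":-0.0107,"rz":-0.0809,"claw":0},
{"dx":0.0672,"dy":-0.0052,"dz":-0.0107,"rz":-0.0809,"claw":0},
{"dx":0.0673,"dy":0.0033,"dz":-0.0107,"rz":-0.0809,"claw":0},
{"dx":0.0663,"dy":0.0118,"dz":-0.0107,"rz":-0.0809,"claw":0},
{"dx":0.0643,"dy":0.0201,"dz":-0.0107,"rz":-0.0809,"claw":0},
{"dx":0.0612,"dy":0.0281,"dz":-0.0107,"rz":-0.0809,"claw":0},
{"dx":0.0572,"dy":0.0357,"dz":-0.0107,"rz":-0.0809,"claw":0},
{"dx":0.0522,"dy":0.0426,"dz":-0.0107,"rz":-0.0809,"claw":0}]
```

>>> arm_command --steps '[{"dx": 0.06,"dy": -0.03,"dz": -0.011,"rz": -0.08,"claw": 0},{"dx": 0.064,"dy": -0.022,"dz": -0.011,"rz": -0.08,"claw": 0},{"dx": 0.066,"dy": -0.014,"dz": -0.011,"rz": -0.08,"claw": 0},{"dx": 0.067,"dy": -0.005,"dz": -0.011,"rz": -0.08,"claw": 0},{"dx": 0.067,"dy": 0.003,"dz": -0.011,"rz": -0.08,"claw": 0},{"dx": 0.066,"dy": 0.012,"dz": -0.011,"rz": -0.08,"claw": 0},{"dx": 0.064,"dy": 0.02,"dz": -0.011,"rz": -0.08,"claw": 0},{"dx": 0.061,"dy": 0.028,"dz": -0.011,"rz": -0.08,"claw": 0},{"dx": 0.057,"dy": 0.036,"dz": -0.011,"rz": -0.08,"claw": 0},{"dx": 0.052,"dy": 0.043,"dz": -0.011,"rz": -0.08,"claw": 0}]'

```text
$.steps[0]: bad value
```

```bash
python3 - <<'E'
from h import *
s=env.state();print(s['t'],s['eef_pos'],s['tcp_rot'],s['opening'],s['joints'])
plan([550,240,270],2.898,10,0.0)
E
```

```text
0.15 [ 259.83347628 -568.2442269   214.21949115] [-3.14081534e+00 -9.33710181e-05  4.28772456e-01] 0.9983504995642218 [-1.24759381e+00  4.91389665e-01  1.55929791e+00  1.23311068e-05
  1.09168790e+00 -1.05575664e-01]
[290.16652372 808.2442269   55.78050885] 2.4692275444677154
[{"dx":0.0750,"dy":-0.0768,"dz":-0.0070,"rz":-0.1572,"claw":0},
{"dx":0.0915,"dy":-0.0561,"dz":-0.0070,"rz":-0.1572,"claw":0},
{"dx":0.1024,"dy":-0.0321,"dz":-0.0070,"rz":-0.1572,"claw":0},
{"dx":0.1072,"dy":-0.0061,"dz":-0.0070,"rz":-0.1572,"claw":0},
{"dx":0.1054,"dy":0.0203,"dz":-0.0070,"rz":-0.1572,"claw":0},
{"dx":0.0972,"dy":0.0455,"dz":-0.0070,"rz":-0.1572,"claw":0},
{"dx":0.0832,"dy":0.0678,"dz":-0.0070,"rz":-0.1572,"claw":0},
{"dx":0.0641,"dy":0.0861,"dz":-0.0070,"rz":-0.1572,"claw":0},
{"dx":0.0411,"dy":0.0992,"dz":-0.0070,"rz":-0.1572,"claw":0},
{"dx":0.0156,"dy":0.1062,"dz":-0.0070,"rz":-0.1572,"claw":0}]
```

The call was refused, probably because rows need all seven fields.

>>> arm_command --steps '[{"dx": 0.06,"dy": -0.03,"dz": -0.011,"rx": 0,"ry": 0,"rz": -0.08,"claw": 0},{"dx": 0.064,"dy": -0.022,"dz": -0.011,"rx": 0,"ry": 0,"rz": -0.08,"claw": 0},{"dx": 0.066,"dy": -0.014,"dz": -0.011,"rx": 0,"ry": 0,"rz": -0.08,"claw": 0},{"dx": 0.067,"dy": -0.005,"dz": -0.011,"rx": 0,"ry": 0,"rz": -0.08,"claw": 0},{"dx": 0.067,"dy": 0.003,"dz": -0.011,"rx": 0,"ry": 0,"rz": -0.08,"claw": 0},{"dx": 0.066,"dy": 0.012,"dz": -0.011,"rx": 0,"ry": 0,"rz": -0.08,"claw": 0},{"dx": 0.064,"dy": 0.02,"dz": -0.011,"rx": 0,"ry": 0,"rz": -0.08,"claw": 0},{"dx": 0.061,"dy": 0.028,"dz": -0.011,"rx": 0,"ry": 0,"rz": -0.08,"claw": 0},{"dx": 0.057,"dy": 0.036,"dz": -0.011,"rx": 0,"ry": 0,"rz": -0.08,"claw": 0},{"dx": 0.052,"dy": 0.043,"dz": -0.011,"rx": 0,"ry": 0,"rz": -0.08,"claw": 0}]'

```text
t: 1.4
eef_pos: [603.2, -137.0, 302.9]
tcp_rot: [-3.14, -0.004, 1.72]
ft_force: [-0.1, 0.1, 0.7]
opening: 0.5
```

```bash
sed -i 's/"rz":%.4f/"rx":0,"ry":0,"rz":%.4f/; s/%.4f/%.3f/g' h.py; python3 - <<'E'
from h import *
s=env.state();print(s['t'],s['eef_pos'],s['tcp_rot'],s['opening'],s['joints'])
plan([550,240,270],2.898,10,0.0)
E
```

```text
1.4 [ 603.24863698 -136.97876444  302.89873218] [-3.13955191 -0.0042552   1.71973212] 0.49959240139945915 [-0.33126641  0.41179986  1.45124187  0.00295322  1.28232779 -0.48105204]
[-53.24863698 376.97876444 -32.89873218] 1.1782678814320853
[{"dx":0.048,"dy":0.000,"dz":0.004,"rx":0,"ry":0,"rz":-0.075,"claw":0},
{"dx":0.047,"dy":0.006,"dz":0.004,"rx":0,"ry":0,"rz":-0.075,"claw":0},
{"dx":0.046,"dy":0.012,"dz":0.004,"rx":0,"ry":0,"rz":-0.075,"claw":0},
{"dx":0.045,"dy":0.017,"dz":0.004,"rx":0,"ry":0,"rz":-0.075,"claw":0},
{"dx":0.042,"dy":0.022,"dz":0.004,"rx":0,"ry":0,"rz":-0.075,"claw":0},
{"dx":0.039,"dy":0.027,"dz":0.004,"rx":0,"ry":0,"rz":-0.075,"claw":0},
{"dx":0.036,"dy":0.031,"dz":0.004,"rx":0,"ry":0,"rz":-0.075,"claw":0},
{"dx":0.032,"dy":0.035,"dz":0.004,"rx":0,"ry":0,"rz":-0.075,"claw":0},
{"dx":0.028,"dy":0.039,"dz":0.004,"rx":0,"ry":0,"rz":-0.075,"claw":0},
{"dx":0.023,"dy":0.042,"dz":0.004,"rx":0,"ry":0,"rz":-0.075,"claw":0}]
```

>>> arm_command --steps '[{"dx": 0.052,"dy": 0,"dz": 0.004,"rx": 0,"ry": 0,"rz": -0.075,"claw": 0},{"dx": 0.051,"dy": 0.006,"dz": 0.004,"rx": 0,"ry": 0,"rz": -0.075,"claw": 0},{"dx": 0.05,"dy": 0.012,"dz": 0.004,"rx": 0,"ry": 0,"rz": -0.075,"claw": 0},{"dx": 0.049,"dy": 0.018,"dz": 0.004,"rx": 0,"ry": 0,"rz": -0.075,"claw": 0},{"dx": 0.046,"dy": 0.024,"dz": 0.004,"rx": 0,"ry": 0,"rz": -0.075,"claw": 0},{"dx": 0.043,"dy": 0.029,"dz": 0.004,"rx": 0,"ry": 0,"rz": -0.075,"claw": 0},{"dx": 0.039,"dy": 0.034,"dz": 0.004,"rx": 0,"ry": 0,"rz": -0.075,"claw": 0},{"dx": 0.035,"dy": 0.038,"dz": 0.004,"rx": 0,"ry": 0,"rz": -0.075,"claw": 0},{"dx": 0.03,"dy": 0.042,"dz": 0.004,"rx": 0,"ry": 0,"rz": -0.075,"claw": 0},{"dx": 0,"dy": 0,"dz": 0,"rx": 0,"ry": 0,"rz": 0,"claw": 0}]'

```text
t: 2.65
eef_pos: [540.5, 245.7, 272.4]
tcp_rot: [3.14, -0.007, 2.822]
ft_force: [-0.4, 0.1, -0.0]
opening: 0.5
```

```bash
python3 - <<'E'
from h import *
c,p,d=grab('wrist')
s=env.state();print(s['t'],s['eef_pos'],s['tcp_rot'],s['opening'],s['joints'])
E
ls pics/wrist*
```

```text
2.7 [540.86237693 244.53519987 272.5365364 ] [ 3.14011288 -0.00675767  2.81927859] 0.503293325059593 [ 0.31097136  0.39538016  1.55913524  0.00558889  1.1916542  -0.93958637]
pics/wrist_0.15.png
pics/wrist_2.70.png
```

View pics/wrist_2.70.png

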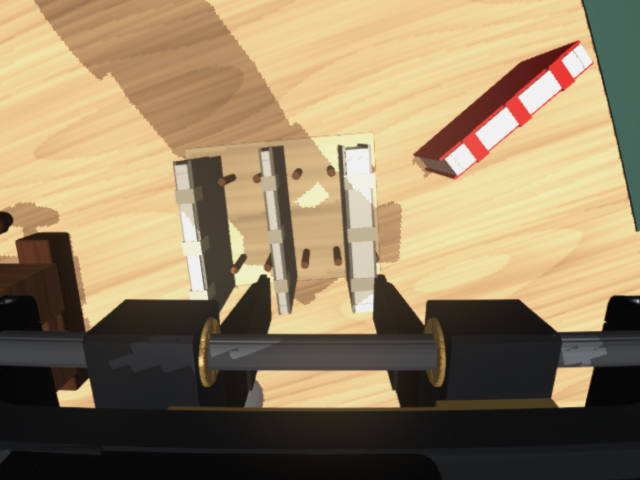

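```bash
python3 - <<'E'
from h import *
c,p,d=load('wrist')
vv,uu=np.mgrid[0:480,0:640]; uv=np.c_[uu.ravel(),vv.ravel()]
P=pts(c,uv,d.ravel()); h=P[:,2].reshape(480,640); h[d==0]=0
m=((h>112)&(h<122)).astype(np.uint8)
n,l,s,ce=cv2.connectedComponentsWithStats(m)
for i in range(1,n):
    if s[i,4]<500: continue
    q=np.argwhere(l==i)[:,::-1]
    w=onz(c,q,117)[:,:2]
    r=cv2.minAreaRect(w.astype(np.float32)); print('book',s[i],r,h[l==i].mean())
E
```

```text
book [ 342  146   35  168 4047] ((557.37939453125, 275.9261474609375), (24.152198791503906, 145.72315979003906), 76.1285400390625) 115.52057815473906
book [ 259  148   32  167 1906] ((536.0536499023438, 205.70993041992188), (12.560259819030762, 145.0849609375), 76.67192077636719) 115.15429064245633
book [ 173  162   37  138 2288] ((512.181640625, 138.18112182617188), (17.773765563964844, 120.60386657714844), 74.7470474243164) 115.26270060835104
```

The wrist view shows the thick book at (360,230), with the thin and medium books to its left. The estimate agrees with the top camera within about 2 mm: (558,275), 76.1°. Now I'll align above it and descend.

```bash
cat >> h.py <<'E'
def go(tgt,yaw,n,claw):
    s=env.state(); p=np.array(s['eef_pos']); M0=R.from_euler('xyz',s['tcp_rot']); M1=R.from_euler('xyz',[np.pi,0,yaw])
    dv=(M0.inv()*M1).as_rotvec()/n; dp=(np.array(tgt)-p)/n
    print(s['t'],p.round(1),s['tcp_rot'].round(4),s['ft_force'].round(1),s['opening'])
    out=[]
    for i in range(n):
        M=M0*R.from_rotvec(dv*i); l=M.inv().apply(dp)/800; r=dv/(np.pi/2)
        out.append('{"dx":%.4f,"dy":%.4f,"dz":%.4f,"rx":%.4f,"ry":%.4f,"rz":%.4f,"claw":%g}'%(*l,*r,claw))
    print(',\n'.join(out))
E
python3 - <<'E'
from h import *
go([558,275,180],2.899,4,0.0)
E
```

```text
2.7 [540.9 244.5 272.5] [ 3.1401 -0.0068  2.8193] [-0.1 -0.4 -0.2] 0.503293325059593
{"dx":-0.0023,"dy":0.0107,"dz":0.0289,"rx":0.0003,"ry":-0.0011,"rz":-0.0127,"claw":0},
{"dx":-0.0024,"dy":0.0106,"dz":0.0289,"rx":0.0003,"ry":-0.0011,"rz":-0.0127,"claw":0},
{"dx":-0.0026,"dy":0.0106,"dz":0.0289,"rx":0.0003,"ry":-0.0011,"rz":-0.0127,"claw":0},
{"dx":-0.0027,"dy":0.0106,"dz":0.0289,"rx":0.0003,"ry":-0.0011,"rz":-0.0127,"claw":0}
```

>>> arm_command --steps '[{"dx": -0.0023,"dy": 0.0107,"dz": 0.029,"rx": 0.0003,"ry": -0.0011,"rz": -0.0127,"claw": 0},{"dx": -0.0024,"dy": 0.0106,"dz": 0.029,"rx": 0.0003,"ry": -0.0011,"rz": -0.0127,"claw": 0},{"dx": -0.0026,"dy": 0.0106,"dz": 0.029,"rx": 0.0003,"ry": -0.0011,"rz": -0.0127,"claw": 0},{"dx": -0.0027,"dy": 0.0106,"dz": 0.029,"rx": 0.0003,"ry": -0.0011,"rz": -0.0127,"claw": 0},{"dx": 0,"dy": 0,"dz": 0,"rx": 0,"ry": 0,"rz": 0,"claw": 0}]'

```text
t: 3.32
eef_pos: [560.7, 269.6, 178.0]
tcp_rot: [-3.141, 0.002, 2.889]
ft_force: [-0.4, -0.3, 0.0]
opening: 0.499
```

```bash
python3 - <<'E'
from h import *
go([558,275,87],2.899,5,0.0)
E
```

```text
3.325 [560.7 269.6 178. ] [-3.1408e+00  1.8000e-03  2.8888e+00] [-0.4 -0.3  0. ] 0.4989842820542896
{"dx":0.0010,"dy":0.0011,"dz":0.0227,"rx":-0.0001,"ry":0.0002,"rz":-0.0013,"claw":0},
{"dx":0.0010,"dy":0.0011,"dz":0.0227,"rx":-0.0001,"ry":0.0002,"rz":-0.0013,"claw":0},
{"dx":0.0010,"dy":0.0011,"dz":0.0227,"rx":-0.0001,"ry":0.0002,"rz":-0.0013,"claw":0},
{"dx":0.0010,"dy":0.0011,"dz":0.0227,"rx":-0.0001,"ry":0.0002,"rz":-0.0013,"claw":0},
{"dx":0.0010,"dy":0.0011,"dz":0.0227,"rx":-0.0001,"ry":0.0002,"rz":-0.0013,"claw":0}
```

>>> arm_command --steps '[{"dx": 0.005,"dy": 0.0055,"dz": 0.015,"rx": -0.0005,"ry": 0.001,"rz": -0.0065,"claw": 0},{"dx": 0,"dy": 0,"dz": 0.02,"rx": 0,"ry": 0,"rz": 0,"claw": 0},{"dx": 0,"dy": 0,"dz": 0.015,"rx": 0,"ry": 0,"rz": 0,"claw": 0},{"dx": 0,"dy": 0,"dz": 0,"rx": 0,"ry": 0,"rz": 0,"claw": 0}]'

```text
t: 3.82
eef_pos: [558.5, 273.6, 137.3]
tcp_rot: [3.141, 0.002, 2.896]
ft_force: [0.1, 0.6, -0.6]
opening: 0.5
```

```bash
python3 - <<'E'
from h import *
go([558,275,87],2.899,2,0.0)
c,p,d=grab('wrist')
E
ls pics
```

```text
3.825 [558.5 273.6 137.3] [3.1406e+00 1.8000e-03 2.8961e+00] [ 0.1  0.6 -0.6] 0.500033166359984
{"dx":0.0005,"dy":0.0007,"dz":0.0314,"rx":0.0003,"ry":0.0006,"rz":-0.0009,"claw":0},
{"dx":0.0005,"dy":0.0008,"dz":0.0314,"rx":0.0003,"ry":0.0006,"rz":-0.0009,"claw":0}
crop1.png
crop2.png
side_0.10.png
top_0.05.png
wrist_0.15.png
wrist_2.70.png
wrist_3.88.png
```

View pics/wrist_3.88.png

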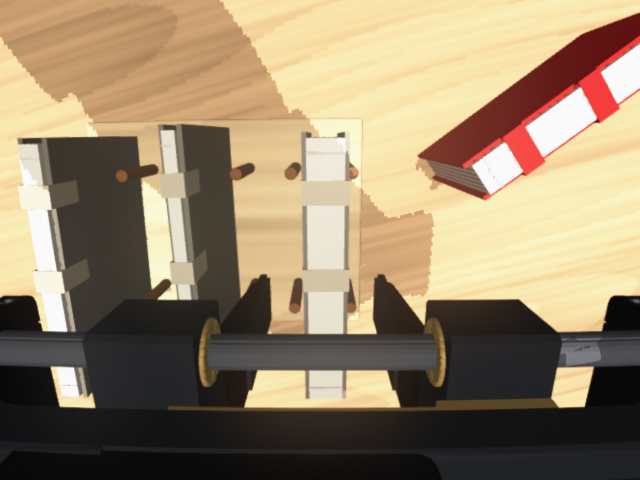

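The book's spine runs straight down column 326, centred between the fingers (268 and 377), with the middle tape at row 280. I'll descend and close.

>>> arm_command --steps '[{"dx": 0.0005,"dy": 0.0015,"dz": 0.021,"rx": 0.0005,"ry": 0.001,"rz": -0.0015,"claw": 0},{"dx": 0,"dy": 0,"dz": 0.021,"rx": 0,"ry": 0,"rz": 0,"claw": 0},{"dx": 0,"dy": 0,"dz": 0.019,"rx": 0,"ry": 0,"rz": 0,"claw": 0},{"dx": 0,"dy": 0,"dz": 0,"rx": 0,"ry": 0,"rz": 0,"claw": 0}]'

```text
t: 4.38
eef_pos: [558.7, 275.1, 85.5]
tcp_rot: [3.141, 0.001, 2.899]
ft_force: [0.3, -0.5, -0.2]
opening: 0.501
```

```bash
python3 - <<'E'
from h import *
go([558,275,87],2.899,1,0.0)
E
```

```text
4.375 [558.7 275.1  85.5] [3.1411e+00 8.0000e-04 2.8987e+00] [ 0.3 -0.5 -0.2] 0.5008062042508692
{"dx":0.0008,"dy":-0.0003,"dz":-0.0019,"rx":0.0003,"ry":0.0005,"rz":-0.0002,"claw":0}
```

>>> arm_command --steps '[{"dx": 0,"dy": 0,"dz": -0.003,"rx": 0,"ry": 0,"rz": 0,"claw": 0},{"dx": 0,"dy": 0,"dz": 0,"rx": 0,"ry": 0,"rz": 0,"claw": 1},{"dx": 0,"dy": 0,"dz": 0,"rx": 0,"ry": 0,"rz": 0,"claw": 1},{"dx": 0,"dy": 0,"dz": 0,"rx": 0,"ry": 0,"rz": 0,"claw": 1},{"dx": 0,"dy": 0,"dz": 0,"rx": 0,"ry": 0,"rz": 0,"claw": 1},{"dx": 0,"dy": 0,"dz": 0,"rx": 0,"ry": 0,"rz": 0,"claw": 1}]'

```text
t: 5.12
eef_pos: [559.2, 275.3, 89.3]
tcp_rot: [3.14, 0.002, 2.899]
ft_force: [-0.2, -0.2, -0.9]
opening: 0.251
```

Gripped: the opening is 23.9 mm, which matches 24 mm. Lifting slowly, then checking.

>>> arm_command --steps '[{"dx": 0,"dy": 0,"dz": -0.01,"rx": 0,"ry": 0,"rz": 0,"claw": 1},{"dx": 0,"dy": 0,"dz": -0.025,"rx": 0,"ry": 0,"rz": 0,"claw": 1},{"dx": 0,"dy": 0,"dz": -0.035,"rx": 0,"ry": 0,"rz": 0,"claw": 1},{"dx": 0,"dy": 0,"dz": -0.035,"rx": 0,"ry": 0,"rz": 0,"claw": 1},{"dx": 0,"dy": 0,"dz": -0.035,"rx": 0,"ry": 0,"rz": 0,"claw": 1},{"dx": 0,"dy": 0,"dz": -0.035,"rx": 0,"ry": 0,"rz": 0,"claw": 1},{"dx": 0,"dy": 0,"dz": -0.025,"rx": 0,"ry": 0,"rz": 0,"claw": 1},{"dx": 0,"dy": 0,"dz": 0,"rx": 0,"ry": 0,"rz": 0,"claw": 1},{"dx": 0,"dy": 0,"dz": 0,"rx": 0,"ry": 0,"rz": 0,"claw": 1}]'

```text
t: 6.25
eef_pos: [557.3, 274.6, 255.4]
tcp_rot: [-3.141, -0.0, 2.899]
ft_force: [0.3, 0.3, -2.5]
opening: 0.252
```

```bash
python3 - <<'E'
from h import *
s=env.state();print(s['t'],s['eef_pos'],s['tcp_rot'],s['ft_force'],s['moment'])
grab('wrist');grab('side');grab('top')
E
ls pics
```

```text
6.25 [557.26003439 274.62220669 255.43515982] [-3.14133370e+00 -3.54283635e-04  2.89876378e+00] [ 0.25292168  0.26862748 -2.49284029] [ 0.04424819 -0.18926147  0.04977978]
crop1.png
crop2.png
side_0.10.png
side_6.35.png
top_0.05.png
top_6.40.png
wrist_0.15.png
wrist_2.70.png
wrist_3.88.png
wrist_6.30.png
```

View pics/side_6.35.png

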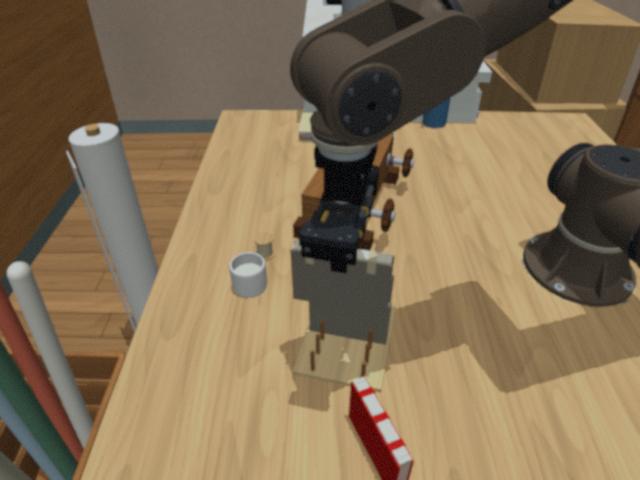

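View pics/wrist_6.30.png

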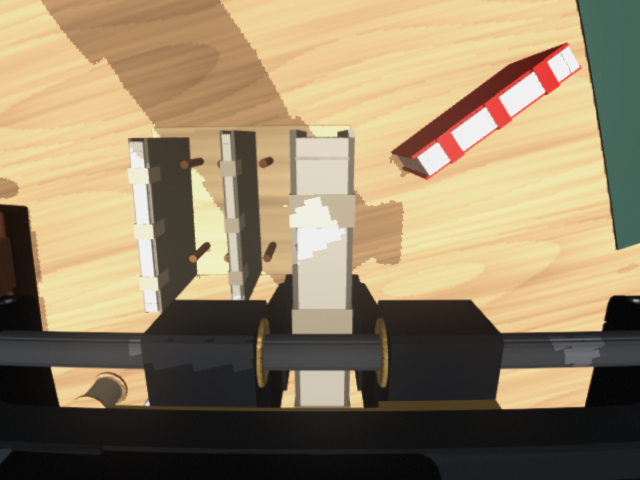

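View pics/top_6.40.png

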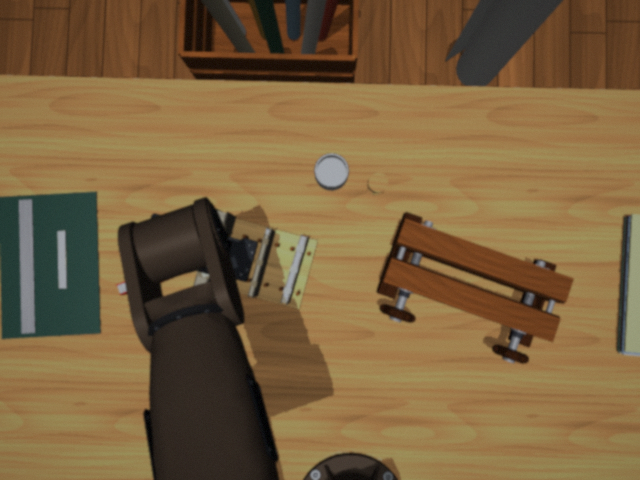

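The book hangs centred in the gripper at wrist (322,220) and the other two stay in the rack. Next I'll measure the held book relative to the TCP and plan the transfer.

```bash
cat >> h.py <<'E'
def held():
    c,p,d=load('wrist'); s=env.state(); M=R.from_euler('xyz',s['tcp_rot'])
    vv,uu=np.mgrid[0:300,250:400]; uv=np.c_[uu.ravel(),vv.ravel()]; D=d[0:300,250:400].ravel()
    P=M.inv().apply(pts(c,uv,D)-s['eef_pos'])
    k=(D>0)&(P[:,2]<-15)&(P[:,2]>-60)&(abs(P[:,1])<25)&(P[:,0]>12); P=P[k]
    a=np.polyfit(P[:,0],P[:,2],1); print('spine z tool: at x=0 %.1f slope %.4f; x max %.1f med z %.1f'%(a[1],a[0],P[:,0].max(),np.median(P[:,2])))
    r=cv2.minAreaRect(P[:,:2].astype(np.float32)); print(r,len(P))
E
python3 - <<'E'
from h import *
held()
go([512,-241.4,290],1.2528,10,1)
E
```

```text
spine z tool: at x=0 -26.3 slope 0.0050; x max 74.4 med z -26.5
((43.206092834472656, 0.21688079833984375), (24.02621841430664, 62.40510559082031), 89.98583984375) 10105
6.4 [557.4 274.7 255.3] [-3.1412e+00 -6.0000e-04  2.8987e+00] [ 0.2  0.  -2. ] 0.24983660601526014
{"dx":-0.0100,"dy":-0.0640,"dz":-0.0043,"rx":-0.0001,"ry":-0.0000,"rz":0.1048,"claw":1},
{"dx":-0.0204,"dy":-0.0615,"dz":-0.0043,"rx":-0.0001,"ry":-0.0000,"rz":0.1048,"claw":1},
{"dx":-0.0302,"dy":-0.0573,"dz":-0.0043,"rx":-0.0001,"ry":-0.0000,"rz":0.1048,"claw":1},
{"dx":-0.0391,"dy":-0.0516,"dz":-0.0043,"rx":-0.0001,"ry":-0.0000,"rz":0.1048,"claw":1},
{"dx":-0.0471,"dy":-0.0445,"dz":-0.0043,"rx":-0.0001,"ry":-0.0000,"rz":0.1048,"claw":1},
{"dx":-0.0537,"dy":-0.0362,"dz":-0.0043,"rx":-0.0001,"ry":-0.0000,"rz":0.1048,"claw":1},
{"dx":-0.0589,"dy":-0.0269,"dz":-0.0043,"rx":-0.0001,"ry":-0.0000,"rz":0.1048,"claw":1},
{"dx":-0.0625,"dy":-0.0169,"dz":-0.0043,"rx":-0.0001,"ry":-0.0000,"rz":0.1048,"claw":1},
{"dx":-0.0644,"dy":-0.0064,"dz":-0.0043,"rx":-0.0001,"ry":-0.0000,"rz":0.1048,"claw":1},
{"dx":-0.0646,"dy":0.0042,"dz":-0.0043,"rx":-0.0001,"ry":-0.0000,"rz":0.1048,"claw":1}
```

```bash
python3 - <<'E'
from h import *
go([512,-241.4,290],1.2528,18,1)
E
```

```text
6.4 [557.4 274.7 255.3] [-3.1412e+00 -6.0000e-04  2.8987e+00] [ 0.2  0.  -2. ] 0.24983660601526014
{"dx":-0.0056,"dy":-0.0355,"dz":-0.0024,"rx":-0.0000,"ry":-0.0000,"rz":0.0582,"claw":1},
{"dx":-0.0088,"dy":-0.0349,"dz":-0.0024,"rx":-0.0000,"ry":-0.0000,"rz":0.0582,"claw":1},
{"dx":-0.0119,"dy":-0.0339,"dz":-0.0024,"rx":-0.0000,"ry":-0.0000,"rz":0.0582,"claw":1},
{"dx":-0.0150,"dy":-0.0327,"dz":-0.0024,"rx":-0.0000,"ry":-0.0000,"rz":0.0582,"claw":1},
{"dx":-0.0179,"dy":-0.0312,"dz":-0.0024,"rx":-0.0000,"ry":-0.0000,"rz":0.0582,"claw":1},
{"dx":-0.0207,"dy":-0.0294,"dz":-0.0024,"rx":-0.0000,"ry":-0.0000,"rz":0.0582,"claw":1},
{"dx":-0.0233,"dy":-0.0274,"dz":-0.0024,"rx":-0.0000,"ry":-0.0000,"rz":0.0582,"claw":1},
{"dx":-0.0257,"dy":-0.0252,"dz":-0.0024,"rx":-0.0000,"ry":-0.0000,"rz":0.0582,"claw":1},
{"dx":-0.0279,"dy":-0.0227,"dz":-0.0024,"rx":-0.0000,"ry":-0.0000,"rz":0.0582,"claw":1},
{"dx":-0.0298,"dy":-0.0201,"dz":-0.0024,"rx":-0.0000,"ry":-0.0000,"rz":0.0582,"claw":1},
{"dx":-0.0316,"dy":-0.0173,"dz":-0.0024,"rx":-0.0000,"ry":-0.0000,"rz":0.0582,"claw":1},
{"dx":-0.0330,"dy":-0.0143,"dz":-0.0024,"rx":-0.0000,"ry":-0.0000,"rz":0.0582,"claw":1},
{"dx":-0.0342,"dy":-0.0113,"dz":-0.0024,"rx":-0.0000,"ry":-0.0000,"rz":0.0582,"claw":1},
{"dx":-0.0351,"dy":-0.0081,"dz":-0.0024,"rx":-0.0000,"ry":-0.0000,"rz":0.0582,"claw":1},
{"dx":-0.0356,"dy":-0.0049,"dz":-0.0024,"rx":-0.0000,"ry":-0.0000,"rz":0.0582,"claw":1},
{"dx":-0.0359,"dy":-0.0016,"dz":-0.0024,"rx":-0.0000,"ry":-0.0000,"rz":0.0582,"claw":1},
{"dx":-0.0359,"dy":0.0017,"dz":-0.0024,"rx":-0.0000,"ry":-0.0000,"rz":0.0582,"claw":1},
{"dx":-0.0356,"dy":0.0050,"dz":-0.0024,"rx":-0.0000,"ry":-0.0000,"rz":0.0582,"claw":1}
```

>>> arm_command --steps '[{"dx": -0.003,"dy": -0.018,"dz": -0.004,"rx": 0,"ry": 0,"rz": 0.03,"claw": 1},{"dx": -0.008,"dy": -0.035,"dz": -0.004,"rx": 0,"ry": 0,"rz": 0.058,"claw": 1},{"dx": -0.011,"dy": -0.034,"dz": -0.004,"rx": 0,"ry": 0,"rz": 0.058,"claw": 1},{"dx": -0.014,"dy": -0.033,"dz": -0.004,"rx": 0,"ry": 0,"rz": 0.058,"claw": 1},{"dx": -0.017,"dy": -0.031,"dz": -0.004,"rx": 0,"ry": 0,"rz": 0.058,"claw": 1},{"dx": -0.02,"dy": -0.03,"dz": -0.004,"rx": 0,"ry": 0,"rz": 0.058,"claw": 1},{"dx": -0.023,"dy": -0.028,"dz": -0.004,"rx": 0,"ry": 0,"rz": 0.058,"claw": 1},{"dx": -0.025,"dy": -0.025,"dz": -0.004,"rx": 0,"ry": 0,"rz": 0.058,"claw": 1},{"dx": -0.027,"dy": -0.023,"dz": -0.004,"rx": 0,"ry": 0,"rz": 0.058,"claw": 1},{"dx": -0.015,"dy": -0.01,"dz": -0.002,"rx": 0,"ry": 0,"rz": 0.03,"claw": 1}]'

```text
t: 7.65
eef_pos: [532.4, 3.4, 284.7]
tcp_rot: [-3.135, -0.0, 2.029]
ft_force: [0.2, -0.3, -2.4]
opening: 0.253
```

```bash
python3 - <<'E'
from h import *
go([512,-241.4,285],1.2528,9,1)
E
```

```text
7.65 [532.4   3.4 284.7] [-3.1347e+00 -3.0000e-04  2.0289e+00] [ 0.2 -0.3 -2.4] 0.2531470493131139
{"dx":-0.0292,"dy":-0.0176,"dz":0.0001,"rx":-0.0005,"ry":0.0002,"rz":0.0549,"claw":1},
{"dx":-0.0306,"dy":-0.0150,"dz":0.0001,"rx":-0.0005,"ry":0.0002,"rz":0.0549,"claw":1},
{"dx":-0.0318,"dy":-0.0123,"dz":0.0000,"rx":-0.0005,"ry":0.0002,"rz":0.0549,"claw":1},
{"dx":-0.0328,"dy":-0.0095,"dz":0.0000,"rx":-0.0005,"ry":0.0002,"rz":0.0549,"claw":1},
{"dx":-0.0335,"dy":-0.0067,"dz":0.0000,"rx":-0.0005,"ry":0.0002,"rz":0.0549,"claw":1},
{"dx":-0.0339,"dy":-0.0037,"dz":-0.0000,"rx":-0.0005,"ry":0.0002,"rz":0.0549,"claw":1},
{"dx":-0.0341,"dy":-0.0008,"dz":-0.0000,"rx":-0.0005,"ry":0.0002,"rz":0.0549,"claw":1},
{"dx":-0.0341,"dy":0.0021,"dz":-0.0000,"rx":-0.0005,"ry":0.0002,"rz":0.0549,"claw":1},
{"dx":-0.0337,"dy":0.0051,"dz":-0.0000,"rx":-0.0005,"ry":0.0002,"rz":0.0549,"claw":1}
```

>>> arm_command --steps '[{"dx": -0.029,"dy": -0.018,"dz": 0,"rx": -0.0005,"ry": 0,"rz": 0.055,"claw": 1},{"dx": -0.031,"dy": -0.015,"dz": 0,"rx": -0.0005,"ry": 0,"rz": 0.055,"claw": 1},{"dx": -0.032,"dy": -0.012,"dz": 0,"rx": -0.0005,"ry": 0,"rz": 0.055,"claw": 1},{"dx": -0.033,"dy": -0.01,"dz": 0,"rx": -0.0005,"ry": 0,"rz": 0.055,"claw": 1},{"dx": -0.033,"dy": -0.007,"dz": 0,"rx": -0.0005,"ry": 0,"rz": 0.055,"claw": 1},{"dx": -0.034,"dy": -0.004,"dz": 0,"rx": -0.0005,"ry": 0,"rz": 0.055,"claw": 1},{"dx": -0.034,"dy": -0.001,"dz": 0,"rx": -0.0005,"ry": 0,"rz": 0.055,"claw": 1},{"dx": -0.034,"dy": 0.002,"dz": 0,"rx": -0.0005,"ry": 0,"rz": 0.055,"claw": 1},{"dx": -0.02,"dy": 0.003,"dz": 0,"rx": 0,"ry": 0,"rz": 0.03,"claw": 1},{"dx": 0,"dy": 0,"dz": 0,"rx": 0,"ry": 0,"rz": 0,"claw": 1}]'

```text
t: 8.9
eef_pos: [505.4, -238.5, 284.0]
tcp_rot: [-3.14, 0.001, 1.259]
ft_force: [0.0, 0.4, -1.9]
opening: 0.253
```

```bash
python3 - <<'E'
from h import *
c,p,d=grab('wrist'); held()
go([512.3,-241.4,240],1.2528,2,1)
vv,uu=np.mgrid[0:480,0:640]; uv=np.c_[uu.ravel(),vv.ravel()]
P=pts(c,uv,d.ravel()); h=P[:,2].reshape(480,640); h[d==0]=0
m=((h>130)&(h<140)).astype(np.uint8)
n,l,s,ce=cv2.connectedComponentsWithStats(m)
for i in range(1,n):
    if s[i,4]<500: continue
    q=np.argwhere(l==i)[:,::-1]; w=onz(c,q,135)[:,:2]
    r=cv2.minAreaRect(w.astype(np.float32)); print('cheek',s[i],r,h[l==i].mean())
cv2.imwrite('pics/w_a.png',p[:,:,::-1])
E
```

```text
spine z tool: at x=0 -26.0 slope 0.0027; x max 74.7 med z -26.3
((43.35877990722656, 2.2758703231811523), (62.71188735961914, 33.1572380065918), 0.0019295187667012215) 10159
8.95 [ 505.4 -237.8  284. ] [-3.1395e+00  6.0000e-04  1.2601e+00] [-0.1 -0.3 -2.5] 0.250882836622369
{"dx":-0.0008,"dy":0.0048,"dz":0.0275,"rx":-0.0007,"ry":0.0002,"rz":0.0023,"claw":1},
{"dx":-0.0008,"dy":0.0048,"dz":0.0275,"rx":-0.0007,"ry":0.0002,"rz":0.0023,"claw":1}
cheek [  241     0    72   304 15518] ((489.1929931640625, -179.3433837890625), (238.22471618652344, 52.19985580444336), 71.78718566894531) 133.8653032101888
cheek [  352     0    75   304 18829] ((568.976806640625, -204.64608764648438), (238.61856079101562, 52.845176696777344), 71.90760803222656) 133.95653290408978
```

View pics/w_a.png

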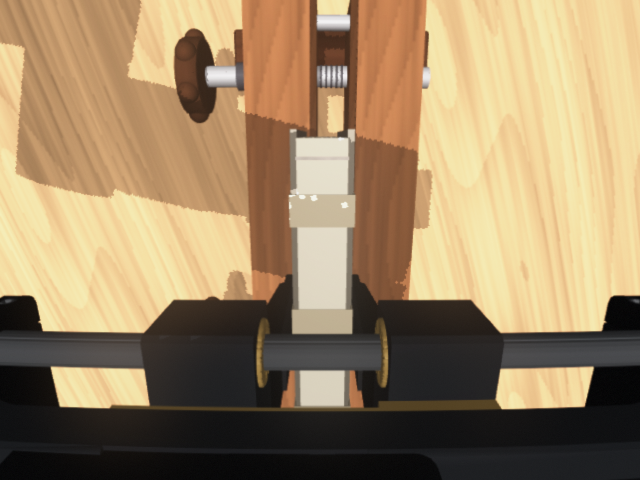

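The wrist view shows the book above the gap with its far end at (322,130) and the screw at (330,77). Both cameras place the gap centre within 0.5 mm of each other across and 0.1° in angle. I need about +7.8 mm in tool y, and I'll align before lowering.

>>> arm_command --steps '[{"dx": -0.0016,"dy": 0.0098,"dz": 0.02,"rx": -0.001,"ry": 0,"rz": 0.004,"claw": 1},{"dx": 0,"dy": 0,"dz": 0.02,"rx": 0,"ry": 0,"rz": 0,"claw": 1},{"dx": 0,"dy": 0,"dz": 0,"rx": 0,"ry": 0,"rz": 0,"claw": 1},{"dx": 0,"dy": 0,"dz": 0,"rx": 0,"ry": 0,"rz": 0,"claw": 1}]'

```text
t: 9.45
eef_pos: [514.0, -239.0, 249.3]
tcp_rot: [-3.141, -0.0, 1.258]
ft_force: [0.5, 0.6, -2.6]
opening: 0.254
```

```bash
cat >> h.py <<'E'
def gap():
    c,p,d=load('wrist'); u=np.array([np.cos(-.3179),np.sin(-.3179)])
    s=env.state(); print('tcp u',s['eef_pos'][:2]@u)
    vv,uu=np.mgrid[0:480,0:640]; uv=np.c_[uu.ravel(),vv.ravel()]
    P=pts(c,uv,d.ravel()); h=P[:,2].reshape(480,640); h[d==0]=0
    m=((h>130)&(h<139)).astype(np.uint8)
    n,l,st,ce=cv2.connectedComponentsWithStats(m)
    for i in range(1,n):
        if st[i,4]<500: continue
        q=np.argwhere(l==i)[:,::-1]; q=q[q[:,1]<120]
        if len(q)<50: continue
        w=onz(c,q,135)[:,:2]@u; print('cheek u range',np.percentile(w,[1,99]),len(q))
E
python3 - <<'E'
from h import *
c,p,d=grab('wrist'); held(); gap()
go([512.4,-241.4,205],1.2535,2,1)
E
```

```text
spine z tool: at x=0 -25.5 slope -0.0059; x max 75.4 med z -26.3
((43.68309783935547, 0.624725341796875), (39.75529098510742, 63.364593505859375), 89.998291015625) 10466
tcp u 562.848487318015
cheek u range [495.40651728 546.17489624] 9220
cheek u range [579.24267222 629.84326123] 9189
9.5 [ 513.9 -239.   249.3] [-3.1404e+00 -2.0000e-04  1.2583e+00] [ 0.9  0.9 -3.3] 0.25336429957433854
{"dx":-0.0017,"dy":-0.0004,"dz":0.0277,"rx":-0.0004,"ry":-0.0001,"rz":0.0015,"claw":1},
{"dx":-0.0017,"dy":-0.0004,"dz":0.0277,"rx":-0.0004,"ry":-0.0001,"rz":0.0015,"claw":1}
```

Cheek edges in the wrist view put the gap middle at u=562.7, against TCP u=562.8. Lowering in small steps while watching the force.

>>> arm_command --steps '[{"dx": -0.0035,"dy": -0.0004,"dz": 0.01,"rx": -0.0008,"ry": 0,"rz": 0.003,"claw": 1},{"dx": 0,"dy": 0,"dz": 0.015,"rx": 0,"ry": 0,"rz": 0,"claw": 1},{"dx": 0,"dy": 0,"dz": 0.01,"rx": 0,"ry": 0,"rz": 0,"claw": 1},{"dx": 0,"dy": 0,"dz": 0,"rx": 0,"ry": 0,"rz": 0,"claw": 1}]'

```text
t: 10.0
eef_pos: [512.7, -241.7, 219.6]
tcp_rot: [3.141, -0.0, 1.253]
ft_force: [0.3, 0.2, -2.9]
opening: 0.252
```

```bash
python3 - <<'E'
from h import *
c,p,d=grab('wrist'); held(); gap()
go([512.5,-241.4,180],1.2535,1,1)
E
```

```text
spine z tool: at x=0 -25.1 slope -0.0067; x max 75.3 med z -26.0
((43.63658142089844, 0.1281280517578125), (63.267486572265625, 39.46141052246094), 0.00041313021210953593) 10485
tcp u 562.6824039723608
cheek u range [495.4294493  546.16217979] 10266
cheek u range [579.16158841 629.81564877] 10258
10.05 [ 512.8 -241.8  219.9] [3.1404e+00 1.0000e-04 1.2534e+00] [-0.5  0.2 -2.2] 0.25050155127099377
{"dx":0.0003,"dy":-0.0006,"dz":0.0499,"rx":0.0008,"ry":0.0001,"rz":-0.0001,"claw":1}
```

>>> arm_command --steps '[{"dx": 0,"dy": 0,"dz": 0.01,"rx": 0.0008,"ry": 0,"rz": 0,"claw": 1},{"dx": 0,"dy": 0,"dz": 0.01,"rx": 0,"ry": 0,"rz": 0,"claw": 1},{"dx": 0,"dy": 0,"dz": 0.01,"rx": 0,"ry": 0,"rz": 0,"claw": 1},{"dx": 0,"dy": 0,"dz": 0,"rx": 0,"ry": 0,"rz": 0,"claw": 1}]'

```text
t: 10.55
eef_pos: [512.9, -241.8, 194.4]
tcp_rot: [3.141, 0.0, 1.253]
ft_force: [0.1, 0.2, -2.7]
opening: 0.248
```

```bash
python3 - <<'E'
from h import *
s=env.state();print(s['moment'])
go([512.5,-241.4,148],1.2535,1,1)
E
```

```text
[-0.06012735 -0.07823412  0.03825321]
10.55 [ 512.9 -241.8  194.4] [3.1414e+00 2.0000e-04 1.2534e+00] [ 0.1  0.2 -2.7] 0.24816511434203686
{"dx":0.0004,"dy":-0.0006,"dz":0.0581,"rx":0.0001,"ry":0.0001,"rz":-0.0000,"claw":1}
```

The book's bottom is now at about z=117, past the bevel, with no contact force. Continuing down.

>>> arm_command --steps '[{"dx": 0,"dy": 0,"dz": 0.01,"rx": 0,"ry": 0,"rz": 0,"claw": 1},{"dx": 0,"dy": 0,"dz": 0.01,"rx": 0,"ry": 0,"rz": 0,"claw": 1},{"dx": 0,"dy": 0,"dz": 0.01,"rx": 0,"ry": 0,"rz": 0,"claw": 1},{"dx": 0,"dy": 0,"dz": 0,"rx": 0,"ry": 0,"rz": 0,"claw": 1}]'

```text
t: 11.05
eef_pos: [512.9, -241.9, 168.7]
tcp_rot: [3.141, 0.0, 1.253]
ft_force: [-0.2, 0.7, -1.9]
opening: 0.255
```

```bash
python3 - <<'E'
from h import *
s=env.state();print(s['moment'])
go([512.5,-241.4,148],1.2535,1,1)
E
```

```text
[-0.01621058 -0.08112463  0.01628909]
11.05 [ 512.9 -241.9  168.7] [3.1414e+00 2.0000e-04 1.2534e+00] [-0.2  0.7 -1.9] 0.254593277906685
{"dx":0.0004,"dy":-0.0007,"dz":0.0259,"rx":0.0001,"ry":0.0001,"rz":-0.0001,"claw":1}
```

>>> arm_command --steps '[{"dx": 0,"dy": 0,"dz": 0.01,"rx": 0,"ry": 0,"rz": 0,"claw": 1},{"dx": 0,"dy": 0,"dz": 0.009,"rx": 0,"ry": 0,"rz": 0,"claw": 1},{"dx": 0,"dy": 0,"dz": 0.0045,"rx": 0,"ry": 0,"rz": 0,"claw": 1},{"dx": 0,"dy": 0,"dz": 0,"rx": 0,"ry": 0,"rz": 0,"claw": 1},{"dx": 0,"dy": 0,"dz": 0,"rx": 0,"ry": 0,"rz": 0,"claw": 1},{"dx": 0,"dy": 0,"dz": 0,"rx": 0,"ry": 0,"rz": 0,"claw": 1}]'

```text
t: 11.8
eef_pos: [513.2, -242.0, 148.9]
tcp_rot: [3.141, 0.0, 1.253]
ft_force: [-0.2, 0.3, -3.1]
opening: 0.251
```

```bash
python3 - <<'E'
from h import *
s=env.state();print(s['moment'])
c,p,d=grab('wrist'); held(); gap()
c,p,d=grab('side'); cv2.imwrite('pics/s_f.png',p[:,:,::-1])
c,p,d=load('wrist'); cv2.imwrite('pics/w_f.png',p[:,:,::-1])
vv,uu=np.mgrid[0:480,0:640]; uv=np.c_[uu.ravel(),vv.ravel()]
P=pts(c,uv,d.ravel()); h=P[:,2].reshape(480,640)
print('cheek tops',np.median(h[10:120,215:235]),np.median(h[10:120,400:420]))
go([512.5,-241.4,148],1.2535,1,1)
E
```

```text
[ 0.02870114  0.0122122  -0.03932239]
spine z tool: at x=0 -25.5 slope -0.0069; x max 75.3 med z -26.3
((43.62852478027344, 0.346282958984375), (63.24708557128906, 39.63627624511719), 0.012155258096754551) 10466
tcp u 563.0848670461032
cheek u range [495.499963   546.24619458] 14194
cheek u range [579.01277111 629.65529021] 14172
cheek tops 133.95122580863782 133.98208400547693
11.9 [ 513.2 -242.   148.9] [3.1406e+00 3.0000e-04 1.2534e+00] [-0.6  0.6 -2.6] 0.25337308891507065
{"dx":0.0004,"dy":-0.0010,"dz":0.0011,"rx":0.0006,"ry":0.0002,"rz":-0.0001,"claw":1}
```

View pics/w_f.png

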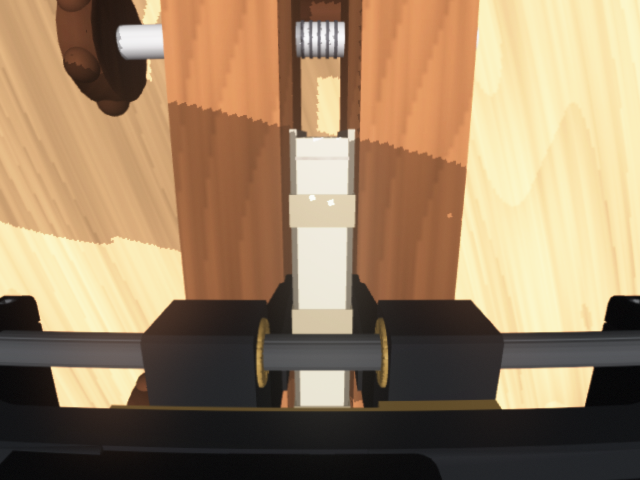

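View pics/s_f.png

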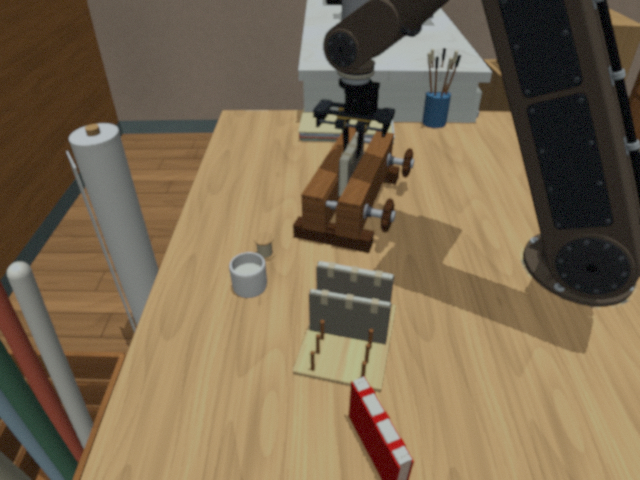

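The spine is at z≈175.2, 40 mm above the cheek tops. The book is within 0.5 mm of the gap middle, and the force reading is just its weight. Both other books, the pot and the spool haven't moved. Handing in.

```bash
python3 - <<'E'
from h import *
print(env.job_done()); s=env.state(); print(s['t'],s['eef_pos'],s['ft_force'])
E
```

```text
the job is handed in; nothing more can be done
None
the job is handed in; nothing more can be done
```

I took the thickest grey book (spine measured 24–26 mm) from the rack and lowered it, spine up, into the press gap between the screws. I handed the job in at about 11.9 s with the gripper still holding it.

My last checks before handing in:
- **Height:** the spine was about 40 mm above the cheek tops, at z ≈ 175.2 mm. That takes the given 135 mm as the cheek-top height; the wrist camera's depth read them as 134.0 mm, about 1 mm low.
- **Position:** the book was about 0.5 mm off the gap's middle across. The two cameras agreed on the gap to about 0.5 mm. It was centred along the gap, and parallel and upright within about 0.01 rad.
- **Contact:** the wrist force was only about 2.6 N, the book's own weight, so there was no sign of it pressing on a cheek.
- **Other items:** in the last side view the other two books, the paste pot and the thread spool looked unmoved. I did not measure them.

The first move call was refused because its rows left out `rx` and `ry`; nothing moved. No other check failed. The hand-in gave no verdict.

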